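# Grade a slotted spacer in the slot gauge

## Robot

A 6-joint arm with a two-finger parallel gripper is mounted at the origin on the work surface. World frame = base frame: x ahead of the robot, y to its left, z up, the work surface at z = 0. Lengths are in m, angles in rad, forces in N, time in s.
With the tool pointing down it reaches from about 0.35 to 0.975 m from the base axis. Payload 7.1 kg.
Tool frame: the origin (TCP) lies at the very end of the fingers, on their centre line; the grasp point (between the pads) lies 19 mm behind it; y points along the fingers, z is the direction in which the jaws open and shut, and the axes are right-handed (so a half turn about y gives the same grasp; the last joint's range is limited). The gripper opens to 88 mm and grips with 3 to 60 N. Pads are 20 mm wide; open, the fingers measure 115 mm over their backs; the gripper's body (75 mm by 178 mm) begins 61 mm behind the grasp point.
Start: joints at [-1.254, 0.423, 1.63, -0, 1.089, -0.019], TCP at [0.206, -0.59, 0.223] pointing down, gripper open.
Joint ranges: [-3, 3], [-0.9, 2.11], [0.09, 2.58], [-1.31, 4.45], [0.11, 2.69], [-2.54, 2.54]. Speed limits (rad/s): [2.39, 2.39, 3.01, 3.14, 3.14, 3.14].

## Interface

Orientations are given as a rotation vector (axis times angle).
In Python, from cell import r, ungrasp, clamp, viewer, order gives the robot as it stands. The module is installed in compiled form; this text tells all that it offers. Calls block until the motion is done:
- r.move_pose(position, orientation): joint-space move of the TCP to a pose.
- r.line_to(position, ori=None, speed=0.15): straight line of the TCP; ori=None keeps the orientation; speed is the mean speed in m/s.
- r.goto_joints(angles): joint-space move.
- ungrasp() and clamp(): open the fingers fully, or close them until they stop; the grip force is fixed at half the most.
- r.sleep(seconds).
- r.inverse_kinematics(position, orientation): joint angles nearest the present ones, or None.
- viewer.grab_frame(name): name is "scene" or "top" or "wrist"; returns (picture, depth): 420x560x3 uint8, red, green, blue; 420x560 float32, m along the optical axis (not along the pixel's ray), 0 where there is no reading.
- viewer.calibration(name): a dict with "camera_matrix" (3x3 intrinsics, pixels), "k1" (the pictures are not rectified: a ray, as slopes to the right and down, at radius r is drawn at 1 + k1 r^2 times it, then the intrinsics apply), "R" (3x3) and "t" (3): a world point X has camera coordinates R X + t; the wrist camera has in their place "mount" (4x4, takes a point from camera to tool coordinates, whose origin is the TCP and whose axes are the tool frame's). Camera axes: x right, y down, z forward; pixel columns grow to the right and rows downward; lengths in m; the calibration is good to about 2 mm. A picture is of the moment at which its call begins: read the wrist's pose just before it. calibration takes no time and is no camera call.
A pose or a line that the arm cannot do raises r.Unreachable and nothing moves.
- order.job_done(): hands the job in, once; it reports no verdict.
Trained networks look in the newest picture that a camera, given by its name, has taken for a name from the list of things; names that differ only in an ending like _2 or _b are one class to them, and where a whole thing is asked for, a point or a joint stands for the part that bears it (a point fixed in the world has none). Each returns a list of dicts, best first, with "conf" (0 to 1); they miss things now and then, are a little off and sometimes report something else, mostly with a low value. They report only what shows in the picture. A call takes as long as a camera call. They do not tell look-alikes from the thing itself.
- viewer.find_in(name, camera): "bbox" ([centre column, centre row, width, height] in pixels, round what is visible of it).
Readings, each from a call of its own:
- r.current_clock(): time.
- r.current_joint_pos(): joint angles.
- r.current_qd(): joint speeds.
- r.current_tau(): joint torques, N m.
- r.current_tcp_pos(): TCP position.
- r.current_ee_rot(): TCP orientation.
- r.current_ft_force(): force on the tool from outside, world axes, zero at the start.
- r.current_wrist_torque(): the same for the moment, N m.
- r.current_opening(): opening from 0.0 (shut) to 1.0 (fully open).
Only numpy, scipy, OpenCV 4.12 (cv2) and the standard library are available. Lean on these libraries where they do the work, as an engineer would, in place of code of your own. Each camera call takes 0.05 s, during which the arm holds its last target. There are 200 camera calls.

## Task

Grade the slotted spacer that lies at the left in front of the slot gauge: without forcing it, try it in the gauge's slots one after the other, starting with the narrowest at the left, and push it fully home against the back stop in the first slot that takes it. Leave it there, and leave the two spacers waiting on the right and the other things on the bench alone.

Things in the scene. Friction and masses are not known exactly. Their poses are not given: they have to be found in the camera images.
- gauge: fixed slot gauge across the bench: a steel bridge bar 320 mm long, 30 deep, top 50 mm high, its stepped underside making four letterbox slots over the flat bench surface (no step or sill), 80 mm apart along y. Origin on the bench, middle of the flat entry face; +x into the slots, away from the robot; +y left. Grey end cheeks and feet reach 200 mm each side. It does not move
- back_stop (a point): middle of the back stop's face, on the bench, 100 mm behind the entry face; stop 24 mm high, across all slots. Behind the bar the slots are open above. A spacer fully home against it has its origin 40 mm behind the entry face and 20 mm of its length still out in front; one just touching the entry face has its origin 60 mm in front
- slot1 (a point): middle of the entry of the narrowest, leftmost slot, on the bench surface in the plane of the entry face: opening 8 mm high, 68 mm wide between round 12 mm posts that begin 8 mm behind the face; yellow patch on the bar above it. Axes as the gauge
- slot2 (a point): middle of the entry of the second slot, on the bench surface in the plane of the entry face: opening 12 mm high, 68 mm wide between round 12 mm posts that begin 8 mm behind the face; green patch on the bar above it. Axes as the gauge
- slot3 (a point): middle of the entry of the third slot, on the bench surface in the plane of the entry face: opening 16 mm high, 68 mm wide between round 12 mm posts that begin 8 mm behind the face; blue patch on the bar above it. Axes as the gauge
- slot4 (a point): middle of the entry of the widest, rightmost slot, on the bench surface in the plane of the entry face: opening 20 mm high, 68 mm wide between round 12 mm posts that begin 8 mm behind the face; red patch on the bar above it. Axes as the gauge
- spacer_a: slotted spacer: flat aluminium plate 120 mm long (x) by 60 wide (y), 9 to 19 mm thick (not told; the three look alike, each of another thickness), 0.12 to 0.45 kg. A U slot 20 mm wide, 50 deep opens its +x end. Origin: centre of the underside of the 120 x 60 outline. Any one of the three starts left of and in front of the gauge, origin 80 to 130 mm before the entry face, slotted end within 0.5 rad of the way into the slots: grade that one
- spacer_b: slotted spacer as spacer_a, of another thickness. The two spacers that start on the right, in the area marked with yellow tape, are waiting and stay there; the one to grade is the one that starts farthest left
- spacer_c: slotted spacer as spacer_a, of another thickness
- handwheel: bystander, to be left alone: chromed handwheel lying flat, 150 mm across, its crank handle standing up 105 mm; at the right, beyond the waiting area
- pulley: bystander, to be left alone: black steel V-belt pulley, 90 mm across, 42 mm high, behind the gauge on the left
- wrench: bystander, to be left alone: steel wrench, 190 mm long, lying crosswise on the bench at the left, on the robot's side of the spacer to grade
- mallet: bystander, to be left alone: hammer, 270 mm long, lying beyond the spacer's start, left of the gauge
- grease_jar: bystander, to be left alone: jar with a red cap, 72 mm across, 85 mm high, behind the gauge
- screwdriver: bystander, to be left alone: screwdriver with a blue handle, 210 mm long, lying right of the gauge
Mind the look-alikes: they are no part of the job. What is shaped like the spacer_c but green or purple is not meant.

How it is judged:
On the way, in this order (a step that is already met when the one before it is completed fails the run):
1. the spacer is tried at the narrowest slot (front end within 5 mm of the entry face, centred on the slot within 12 mm) (((x of spacer_a in the frame of gauge above -0.065 m and y of spacer_a in the frame of gauge between 0.108 and 0.132 m and angle between the x axis of spacer_a and the x axis of gauge, either way round below 0.15 rad and angle between spacer_a's own z axis and vertical below 0.12 rad) or (x of spacer_b in the frame of gauge above -0.065 m and y of spacer_b in the frame of gauge between 0.108 and 0.132 m and angle between the x axis of spacer_b and the x axis of gauge, either way round below 0.15 rad and angle between spacer_b's own z axis and vertical below 0.12 rad) or (x of spacer_c in the frame of gauge above -0.065 m and y of spacer_c in the frame of gauge between 0.108 and 0.132 m and angle between the x axis of spacer_c and the x axis of gauge, either way round below 0.15 rad and angle between spacer_c's own z axis and vertical below 0.12 rad))), for 0.1 s.
2. then at the second slot (((x of spacer_a in the frame of gauge above -0.065 m and y of spacer_a in the frame of gauge between 0.028 and 0.052 m and angle between the x axis of spacer_a and the x axis of gauge, either way round below 0.15 rad and angle between spacer_a's own z axis and vertical below 0.12 rad) or (x of spacer_b in the frame of gauge above -0.065 m and y of spacer_b in the frame of gauge between 0.028 and 0.052 m and angle between the x axis of spacer_b and the x axis of gauge, either way round below 0.15 rad and angle between spacer_b's own z axis and vertical below 0.12 rad) or (x of spacer_c in the frame of gauge above -0.065 m and y of spacer_c in the frame of gauge between 0.028 and 0.052 m and angle between the x axis of spacer_c and the x axis of gauge, either way round below 0.15 rad and angle between spacer_c's own z axis and vertical below 0.12 rad))), for 0.1 s.
3. then it goes on into the second slot (40 mm or more) if that takes it, or else is tried at the third (((x of spacer_a in the frame of gauge above -0.02 m and y of spacer_a in the frame of gauge between 0.028 and 0.052 m and angle between the x axis of spacer_a and the x axis of gauge, either way round below 0.15 rad and angle between spacer_a's own z axis and vertical below 0.12 rad) or (x of spacer_b in the frame of gauge above -0.065 m and y of spacer_b in the frame of gauge between -0.052 and -0.028 m and angle between the x axis of spacer_b and the x axis of gauge, either way round below 0.15 rad and angle between spacer_b's own z axis and vertical below 0.12 rad) or (x of spacer_c in the frame of gauge above -0.065 m and y of spacer_c in the frame of gauge between -0.052 and -0.028 m and angle between the x axis of spacer_c and the x axis of gauge, either way round below 0.15 rad and angle between spacer_c's own z axis and vertical below 0.12 rad))), for 0.1 s.
At the end, for the whole second after the job is handed in: The graded spacer lies flat and at rest in the first slot that takes it, within 8 mm of that slot's middle line and within 5 mm of touching the back stop; no spacer is left at the left of the gauge, and the two other spacers are within 20 mm of where they lay (((x of spacer_a in the frame of gauge between 0.035 and 0.046 m and y of spacer_a in the frame of gauge between 0.032 and 0.048 m and angle between the x axis of spacer_a and the x axis of gauge, either way round below 0.15 rad and angle between spacer_a's own z axis and vertical below 0.12 rad and z of spacer_a in the frame of gauge below 0.003 m and linear speed of spacer_a below 0.01 m/s and distance of each of spacer_b, spacer_c from where it was at the start of the episode below 0.02 m) or (x of spacer_b in the frame of gauge between 0.035 and 0.046 m and y of spacer_b in the frame of gauge between -0.048 and -0.032 m and angle between the x axis of spacer_b and the x axis of gauge, either way round below 0.15 rad and angle between spacer_b's own z axis and vertical below 0.12 rad and z of spacer_b in the frame of gauge below 0.003 m and linear speed of spacer_b below 0.01 m/s and distance of each of spacer_a, spacer_c from where it was at the start of the episode below 0.02 m) or (x of spacer_c in the frame of gauge between 0.035 and 0.046 m and y of spacer_c in the frame of gauge between -0.128 and -0.112 m and angle between the x axis of spacer_c and the x axis of gauge, either way round below 0.15 rad and angle between spacer_c's own z axis and vertical below 0.12 rad and z of spacer_c in the frame of gauge below 0.003 m and linear speed of spacer_c below 0.01 m/s and distance of each of spacer_a, spacer_b from where it was at the start of the episode below 0.02 m)) and y of each of spacer_a, spacer_b, spacer_c in the frame of gauge below 0.165 m).
It fails at once if the spacer is pushed more than 20 mm into a wider slot than the first that takes it ((x of spacer_a in the frame of gauge above -0.04 m and y of spacer_a in the frame of gauge between -0.052 and -0.028 m and angle between the x axis of spacer_a and the x axis of gauge, either way round below 0.15 rad and angle between spacer_a's own z axis and vertical below 0.12 rad) or (x of spacer_a in the frame of gauge above -0.04 m and y of spacer_a in the frame of gauge between -0.132 and -0.108 m and angle between the x axis of spacer_a and the x axis of gauge, either way round below 0.15 rad and angle between spacer_a's own z axis and vertical below 0.12 rad) or (x of spacer_b in the frame of gauge above -0.04 m and y of spacer_b in the frame of gauge between -0.132 and -0.108 m and angle between the x axis of spacer_b and the x axis of gauge, either way round below 0.15 rad and angle between spacer_b's own z axis and vertical below 0.12 rad)).
It fails at once if a spacer is forced against the gauge with more than 60 N (contact force between any of spacer_a, spacer_b, spacer_c and gauge above 60 N).
It fails at once if more than one spacer is moved by over 20 mm (distance of each of spacer_a, spacer_b from where it was at the start of the episode above 0.02 m or distance of each of spacer_a, spacer_c from where it was at the start of the episode above 0.02 m or distance of each of spacer_b, spacer_c from where it was at the start of the episode above 0.02 m).
It fails at once if another thing on the bench is moved by over 30 mm (distance of any of handwheel, pulley, wrench, mallet, grease_jar, screwdriver from where it was at the start of the episode above 0.03 m).
It also fails if it takes over 72 s, if anything falls off the work surface, if the arm or the gripper's body presses on something with over 40 N, if the wrist force passes 120 N, or if a joint passes its speed limit or range.

## Working session

There is one attempt and no reset: what is moved stays moved. The work goes in short steps, each a Python script; the robot and the scene stay as the last script left them, time stands still between calls to the robot, and variables do not carry over. Pictures are saved under pics/ and viewed, about 8 in all and at most 12, crops included, and the job is handed in when it is done.

```bash
mkdir -p pics; ls; python3 - <<'E'
from cell import r,viewer
import cv2,numpy as np
for n in("scene","top"):
    p,d=viewer.grab_frame(n); cv2.imwrite(f"pics/{n}0.png",p[...,::-1]); np.savez(f"{n}0.npz",p=p,d=d)
    c=viewer.calibration(n); print(n,c)
print(viewer.calibration("wrist"))
print(r.current_clock(),r.current_tcp_pos(),r.current_ee_rot())
E
```

```text
pics
scene {'camera_matrix': array([[415.45309226,   0.        , 270.32799749],
       [  0.        , 415.45309226, 210.20010448],
       [  0.        ,   0.        ,   1.        ]]), 'k1': 0.012620095152766046, 'R': array([[ 0.38269184,  0.92386572,  0.0043684 ],
       [ 0.69254699, -0.28373694, -0.66322848],
       [-0.61149458,  0.25683745, -0.74840424]]), 't': array([-0.20163351, -0.35476112,  1.71212801])}
top {'camera_matrix': array([[431.81819252,   0.        , 288.24532405],
       [  0.        , 431.81819252, 207.482747  ],
       [  0.        ,   0.        ,   1.        ]]), 'k1': 0.023800581441230827, 'R': array([[ 0.02587228, -0.99963379,  0.00793143],
       [-0.98773839, -0.02678474, -0.15380331],
       [ 0.15395943, -0.00385493, -0.98806965]]), 't': array([-0.02191194,  0.5760108 ,  1.46355978])}
{'camera_matrix': array([[320.21996662,   0.        , 280.85097624],
       [  0.        , 320.21996662, 205.54347663],
       [  0.        ,   0.        ,   1.        ]]), 'k1': -0.014225663254862778, 'mount': array([[ 1.02207891e-03,  9.67638171e-01,  2.52339704e-01,
        -6.76439230e-02],
       [ 4.79097758e-04, -2.52340281e-01,  9.67638441e-01,
        -1.62545553e-01],
       [ 9.99999363e-01, -8.68107458e-04, -7.21504958e-04,
        -1.94988633e-03],
       [ 0.00000000e+00,  0.00000000e+00,  0.00000000e+00,
         1.00000000e+00]])}
0.1 [ 0.20582995 -0.58961483  0.22196647] [-0.34587193  2.04085608 -2.03802001]
```

View pics/top0.png

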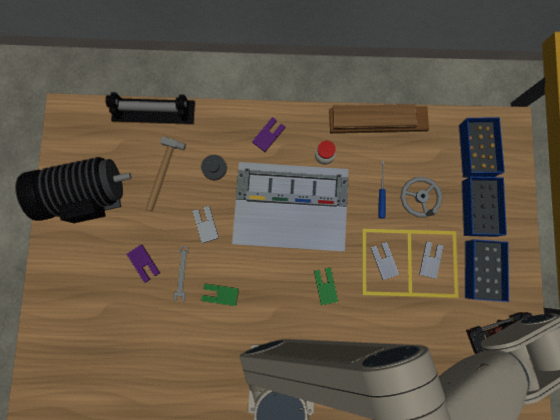

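View pics/scene0.png

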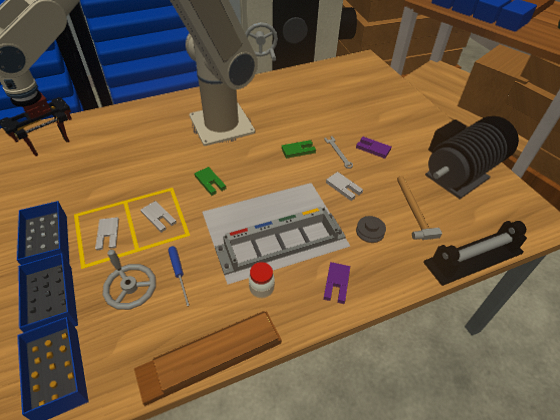

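Top view: three silver spacers are visible. The one at (205,225) is left of and in front of the gauge, so it is the one to grade. Those at (384,260) and (431,260) lie in the yellow tape and stay put. The green and purple ones are look-alikes. Slot patches run from (258,198) to (325,201).

```bash
cat > h.py <<'E'
from cell import r,ungrasp,clamp,viewer,order
import cv2,numpy as np
from scipy.spatial.transform import Rotation as Ro
def cam(n,T=None):
    c=viewer.calibration(n); K=np.array(c["camera_matrix"]);k=np.array([c["k1"],0,0,0,0.])
    if n=="wrist":
        p,rv=T; M=np.eye(4);M[:3,:3]=Ro.from_rotvec(rv).as_matrix();M[:3,3]=p
        W=M@np.array(c["mount"]); R=W[:3,:3].T; t=-R@W[:3,3]
    else: R,t=np.array(c["R"]),np.array(c["t"])
    return K,k,R,t
def p2w(C,uv,z):
    K,k,R,t=C
    uv=np.asarray(uv,float).reshape(-1,1,2)
    x=cv2.undistortPoints(uv,K,k).reshape(-1,2)
    d=np.c_[x,np.ones(len(x))]@R; o=-R.T@t
    return o+d*((z-o[2])/d[:,2])[:,None]
def w2p(C,X):
    K,k,R,t=C
    return cv2.projectPoints(np.asarray(X,float).reshape(-1,1,3),cv2.Rodrigues(R)[0],t,K,k)[0].reshape(-1,2)
def ori(yaw): # tool y down, tool x along yaw, jaws across
    c,s=np.cos(yaw),np.sin(yaw)
    return Ro.from_matrix(np.array([[c,0,-s],[s,0,c],[0,-1,0]])).as_rotvec()
def shot(name):
    T=(r.current_tcp_pos(),r.current_ee_rot()); p,d=viewer.grab_frame("wrist")
    cv2.imwrite(f"pics/{name}.png",p[...,::-1]); np.savez(f"{name}.npz",p=p,d=d,T=np.array(T)); return p,d,cam("wrist",T)
E
python3 - <<'E'
from h import *
C=cam("top")
print(p2w(C,[[205,225],[384,260],[431,260],[181,275]],.012).round(3))
print(p2w(C,[[258,198],[280,199],[302,200],[325,201]],.05).round(3))
print("R check",ori(0),Ro.from_rotvec(ori(0)).as_matrix())
g=p2w(C,[[205,225]],.012)[0]
print(g)
for yaw in(0,.3,-.3):print(r.inverse_kinematics([g[0]-.0,g[1]-.07,.30],ori(yaw)))
try:
    r.move_pose([g[0]-.04,g[1]-.07,.30],ori(0))
except r.Unreachable as e: print("unreach",e)
p,d,Cw=shot("w1"); print(r.current_clock(),r.current_tcp_pos(),r.current_joint_pos(),np.linalg.norm(1))
E
```

```text
[[ 0.511  0.286  0.012]
 [ 0.404 -0.347  0.012]
 [ 0.409 -0.511  0.012]
 [ 0.334  0.359  0.012]]
[[ 0.606  0.1    0.05 ]
 [ 0.605  0.023  0.05 ]
 [ 0.603 -0.054  0.05 ]
 [ 0.602 -0.134  0.05 ]]
R check [-1.57079633 -0.         -0.        ] [[ 1.00000000e+00  0.00000000e+00  0.00000000e+00]
 [ 0.00000000e+00  2.22044605e-16  1.00000000e+00]
 [ 0.00000000e+00 -1.00000000e+00  2.22044605e-16]]
[0.51078837 0.28603669 0.012     ]
[ 0.37867221  0.23648244  1.71041157  0.          1.19469865 -1.19212412]
[ 3.78672206e-01  2.36482437e-01  1.71041157e+00 -4.44089210e-16
  1.19469865e+00 -1.49212412e+00]
[ 3.78672206e-01  2.36482437e-01  1.71041157e+00 -4.44089210e-16
  1.19469865e+00 -8.92124120e-01]
3.1417 [0.47105613 0.21549833 0.29991175] [ 4.06142420e-01  1.77701261e-01  1.78558632e+00 -1.10229318e-04
  1.17846441e+00 -1.16350939e+00] 1.0
```

View pics/w1.png

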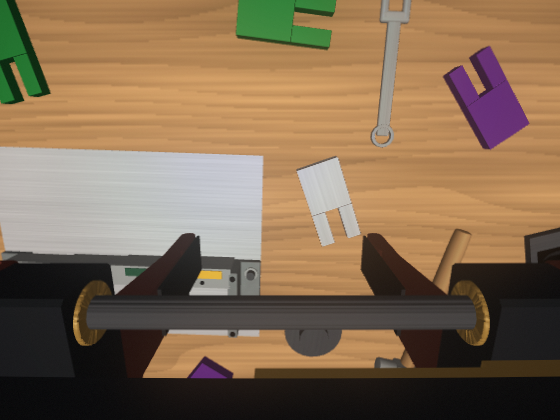

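Wrist view: the white spacer is at (328,200) with its fork pointing into the slots, at a yaw of about 0.25. The green and purple look-alikes are clear of it. The gauge's yellow patch is at (208,275), and the wrench ring at (381,136) is close behind. Next I'll measure both and take a clearer gauge view.

```bash
cat >> h.py <<'E'
def cloud(C,d):
    K,k,R,t=C
    v,u=np.mgrid[:420,:560]
    x=cv2.undistortPoints(np.stack([u,v],-1).reshape(-1,1,2).astype(float),K,k).reshape(420,560,2)
    P=np.dstack([x*d[...,None],d])
    return (P-t)@R
def spacer(p,C,d,roi,z):
    "roi u0,v0,u1,v1: outline rect on plane z -> centre, yaw (fork end +x), size"
    hsv=cv2.cvtColor(p,cv2.COLOR_RGB2HSV); m=((hsv[...,1]<45)&(hsv[...,2]>150)).astype(np.uint8)
    mm=np.zeros_like(m);u0,v0,u1,v1=roi;mm[v0:v1,u0:u1]=m[v0:v1,u0:u1]
    n,l,s,_=cv2.connectedComponentsWithStats(mm); i=1+np.argmax(s[1:,4]); 
    c=max(cv2.findContours((l==i).astype(np.uint8),0,1)[0],key=len).reshape(-1,2)
    W=p2w(C,c,z)[:,:2]
    (cx,cy),(w,h),a=cv2.minAreaRect((W*1000).astype(np.float32))
    if w<h: w,h,a=h,w,a+90
    a=(a+90)%180-90
    zz=cloud(C,d)[...,2][cv2.erode((l==i).astype(np.uint8),np.ones((5,5)))>0]
    return np.array([cx,cy])/1000,np.deg2rad(a),(w,h),np.percentile(zz,[10,50,90])
def patches(p,C,z):
    hsv=cv2.cvtColor(p,cv2.COLOR_RGB2HSV);H,S,V=cv2.split(hsv)
    for nm,lo,hi in(("yellow",20,32),("green",55,95),("blue",100,125),("red",0,8)):
        m=((H>=lo)&(H<=hi)&(S>100)&(V>60)).astype(np.uint8)
        n,l,s,ce=cv2.connectedComponentsWithStats(m)
        for i in range(1,n):
            W=p2w(C,[ce[i]],z)[0]
            if s[i,4]>12 and .56<W[0]<.66 and -.2<W[1]<.2: print(nm,s[i],W.round(4))
def bar(C,d,lo=.043,hi=.058):
    P=cloud(C,d); ok=(d>0)&(P[...,2]>lo)&(P[...,2]<hi)&(P[...,0]>.54)&(P[...,0]<.7)&(abs(P[...,1])<.25)
    Q=P[ok]; print("n",ok.sum(),"zmed",np.median(Q[:,2]))
    print("y range",np.percentile(Q[:,1],[.5,99.5]))
    for y in np.arange(-.18,.2,.04):
        q=Q[abs(Q[:,1]-y)<.01]
        if len(q)>5: print(round(y,3),np.percentile(q[:,0],[2,50,98]).round(4),len(q))
E
python3 - <<'E'
from h import *
f=np.load("w1.npz"); C=cam("wrist",f["T"]); print(spacer(f["p"],C,f["d"],(285,150,370,250),.012))
f=np.load("top0.npz"); Ct=cam("top"); print(spacer(f["p"],Ct,f["d"],(190,200,222,248),.012))
print("top");patches(f["p"],Ct,.05); bar(Ct,f["d"])
r.move_pose([.44,.0,.36],ori(0))
p,d,C=shot("w2"); print("w2"); patches(p,C,.05); bar(C,d)
print(r.current_clock())
E
```

```text
(array([0.51452472, 0.28678604]), np.float64(0.32989615055636656), (120.77214813232422, 60.18708419799805), array([0.01745101, 0.01849238, 0.01952048]))Traceback (most recent call last):
  File "<stdin>", line 3, in <module>
  File "h.py", line 36, in spacer
    n,l,s,_=cv2.connectedComponentsWithStats(mm); i=1+np.argmax(s[1:,4]);
                                                      ~~~~~~~~~^^^^^^^^^
    return _wrapfunc(a, 'argmax', axis=axis, out=out, **kwds)
    return bound(*args, **kwds)
ValueError: attempt to get argmax of an empty sequence
```

```bash
python3 - <<'E'
from h import *
f=np.load("w1.npz"); C=cam("wrist",f["T"]); P=cloud(C,f["d"])[...,2]; print("bench z",np.median(P[80:140,180:230]),"mat",np.median(P[180:240,50:200]),"near spacer",np.median(P[180:210,275:290]))
f=np.load("top0.npz"); Ct=cam("top")
print("top");patches(f["p"],Ct,.05); bar(Ct,f["d"])
r.move_pose([.44,.0,.36],ori(0))
p,d,C=shot("w2"); print("w2"); patches(p,C,.05); bar(C,d)
print(r.current_clock())
E
```

```text
bench z 0.00035729885373777756 mat 0.0009930380728213543 near spacer 0.00042821196717101863
top
yellow [249 195  16   5  55] [0.6088 0.104  0.05  ]
blue [295 199  16   4  50] [ 0.6028 -0.0563  0.05  ]
red [318 200  15   4  33] [ 0.5994 -0.1354  0.05  ]
n 986 zmed 0.05036529707125489
y range [-0.18700678  0.15048056]
-0.18 [0.5959 0.6425 0.6971] 127
-0.14 [0.591  0.6058 0.62  ] 52
-0.1 [0.5934 0.6077 0.6209] 47
-0.06 [0.5935 0.6075 0.6218] 51
-0.02 [0.5948 0.6096 0.6237] 51
0.02 [0.5973 0.6112 0.6259] 49
0.06 [0.5975 0.6136 0.628 ] 50
0.1 [0.5993 0.6128 0.6273] 46
0.14 [0.602  0.6404 0.6972] 120
w2
yellow [327 271  36   8 252] [0.6084 0.1052 0.05  ]
blue [229 268  34   7 227] [ 0.6021 -0.0553  0.05  ]
red [379 250   3   6  13] [0.5705 0.1597 0.05  ]
red [200 266  13   8  87] [ 0.6002 -0.1182  0.05  ]
n 3202 zmed 0.050661043256583535
y range [-0.13078366  0.14785673]
-0.14 [0.6069 0.6148 0.6194] 22
-0.1 [0.5905 0.6035 0.6194] 234
-0.06 [0.592  0.605  0.6216] 229
-0.02 [0.5935 0.607  0.6232] 234
0.02 [0.5952 0.6083 0.6252] 246
0.06 [0.5967 0.6099 0.6268] 236
0.1 [0.5983 0.6108 0.6275] 228
0.14 [0.6049 0.6283 0.6458] 152
4.1
```

View pics/w2.png

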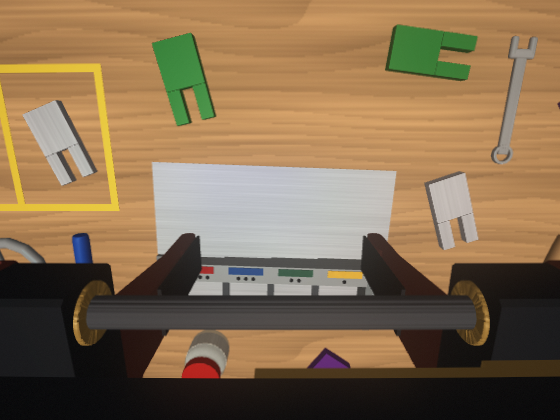

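Gauge fit: origin about (0.5935, -0.0155), yaw -0.039. The patches are 160.6 mm apart over two slots, which matches the drawing, and the bar top reads 50 mm. The spacer outline measures 120.8 x 60.2 mm and its depth suggests about 18 mm thick, but I'll still try every slot. Grasping near the rear end.

```bash
cat >> h.py <<'E'
G=np.array([.5935,-.0155]); g=-.039; OFF=.055; Z=.004
def Rz(a): return np.array([[np.cos(a),-np.sin(a)],[np.sin(a),np.cos(a)]])
def tcp(x,y,off=None): return np.r_[G+Rz(g)@[x-(OFF if off is None else off),y],Z]
def ing(P): return Rz(-g)@(np.asarray(P)[:2]-G)
def advance(x0,x1,y,step=.0015,lim=8):
    f0=np.array(r.current_ft_force())
    for x in np.arange(x0,x1+1e-6,step):
        r.line_to(tcp(x,y),ori(g),speed=.03); f=(np.array(r.current_ft_force())-f0)
        if -(Rz(-g)@f[:2])[0]>lim: break
    print("adv stop",x.round(4),f.round(1),"tcp",ing(r.current_tcp_pos()).round(4),"open",r.current_opening()); return x
E
python3 - <<'E'
from h import *
f=np.load("w1.npz"); C=cam("wrist",f["T"])
s,a,wh,_=spacer(f["p"],C,f["d"],(285,150,370,250),.0175); print(s,a,wh,"in gauge",ing(s))
P=s+Rz(a)@[-OFF,0]
r.move_pose(np.r_[P,.12],ori(a)); r.line_to(np.r_[P,Z],speed=.1)
print(r.current_ft_force()); clamp(); print("open",r.current_opening(),r.current_tcp_pos(),r.current_ft_force())
r.line_to(tcp(-.095,.2),ori(g),speed=.06); r.line_to(tcp(-.085,.12),ori(g),speed=.06)
print(r.current_opening(),r.current_ft_force(),r.current_tcp_pos(),r.current_clock())
shot("w3")
p,d=viewer.grab_frame("top"); cv2.imwrite("pics/top3.png",cv2.resize(p[120:300,180:480,::-1],None,fx=2.6,fy=2.6))
E
```

```text
[0.51313641 0.28593796] 0.3298967164780982 (119.29721069335938, 59.452064514160156) in gauge [-0.09205558  0.29807536]
[-0.2330453  -0.039599    0.20944783]
open 0.679076318640761 [0.46112386 0.26802599 0.00420451] [-0.05321804 -1.71643281  3.3689308 ]
0.6764536159711904 [-0.19822177  1.8836507   6.71057082] [0.45820992 0.10971294 0.00415149] 10.2583
```

View pics/w3.png

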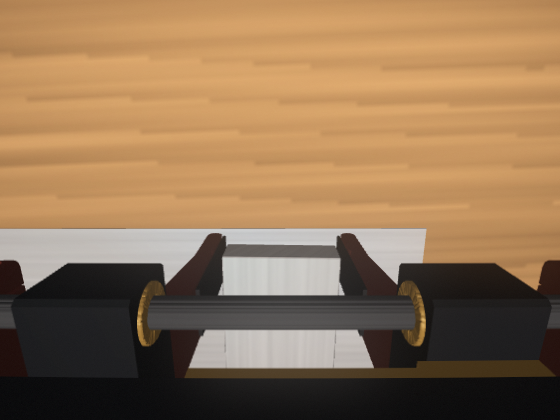

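The wrist view shows the spacer held squarely, with its rear edge at the finger pads around (280,247). The opening of 0.68 gives 60 mm. Trying slot 1.

```bash
python3 - <<'E'
from h import *
x=advance(-.072,-.052,.12); r.sleep(.2); print(r.current_ft_force(),r.current_clock())
p,d=viewer.grab_frame("scene"); cv2.imwrite("pics/s4.png",cv2.resize(p[160:290,180:380,::-1],None,fx=3.9,fy=3.9,interpolation=2))
E
```

```text
adv stop -0.072 [-12.   -0.   17.1] tcp [-0.1322  0.1189] open 0.6784034362301918
[-12.52103504   0.17837846  23.26850808] 11.1417
```

View pics/s4.png

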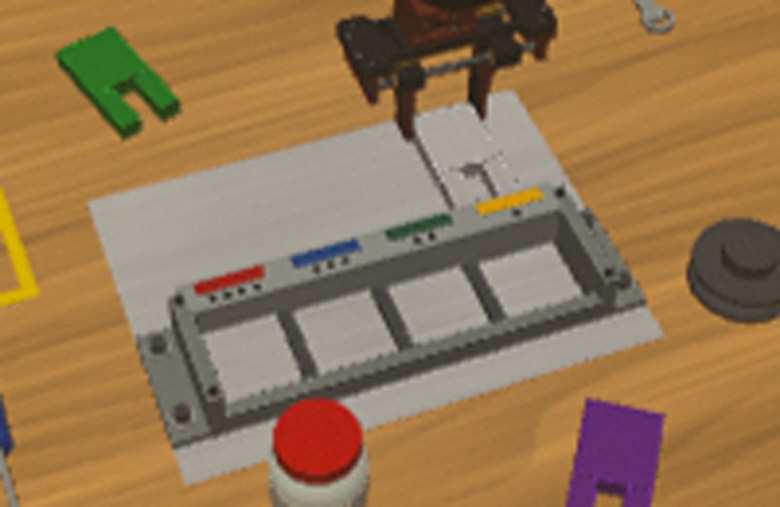

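```bash
python3 - <<'E'
from h import *
print(r.current_tcp_pos(),Ro.from_rotvec(r.current_ee_rot()).as_matrix().round(4).tolist(),Ro.from_rotvec(ori(g)).as_matrix().round(4).tolist())
print(r.current_ft_force(),r.current_wrist_torque())
f=np.load("w3.npz"); C=cam("wrist",f["T"]); 
print("rear edge/z=.018",[ing(q).round(4) for q in p2w(C,[[225,245],[280,246],[338,247]],.018)], "tcp then",ing(f["T"][0]).round(4))
print("rear bottom",[ing(q).round(4) for q in p2w(C,[[280,256]],.0)])
f=np.load("w2.npz");C=cam("wrist",f["T"]); print(spacer(f["p"],C,f["d"],(415,165,490,255),.0175))
p,d=viewer.grab_frame("top");C=cam("top");P=cloud(C,d)
Q=P[(d>0)&(P[...,2]>.010)&(P[...,2]<.026)]; q=np.array([ing(v) for v in Q]); q=np.c_[q,Q[:,2]]
q=q[(abs(q[:,1]-.12)<.028)&(q[:,0]>-.2)&(q[:,0]<0)]
for x in np.arange(-.15,0,.01):
    k=q[abs(q[:,0]-x)<.005]; print(round(x,3),len(k),np.median(k[:,2]).round(4) if len(k) else "", (k[:,1].min().round(3),k[:,1].max().round(3)) if len(k) else "")
E
```

```text
[0.46605981 0.10842119 0.00403336] [[0.9992, -0.0097, 0.0397], [-0.0397, -0.0018, 0.9992], [-0.0096, -1.0, -0.0022]] [[0.9992, 0.0, 0.039], [-0.039, 0.0, 0.9992], [-0.0, -1.0, 0.0]]
[-12.97240637   0.86047355  23.19143839] [ 0.03109837  1.96561628 -0.03566261]
rear edge/z=.018 [array([-0.1516,  0.0936]), array([-0.151 ,  0.1209]), array([-0.1504,  0.1497])] tcp then [-0.1401  0.1198]
rear bottom [array([-0.1378,  0.1208])]
(array([0.51344391, 0.28621545]), np.float64(0.33010827133719134), (118.91061401367188, 58.83217239379883), array([0.01753378, 0.01865777, 0.019789  ]))
-0.15 0  
-0.14 0  
-0.13 0  
-0.12 0  
-0.11 0  
-0.1 0  
-0.09 0  
-0.08 0  
-0.07 0  
-0.06 0  
-0.05 0  
-0.04 13 0.0183 (np.float64(0.128), np.float64(0.146))
-0.03 23 0.019 (np.float64(0.094), np.float64(0.147))
-0.02 25 0.0182 (np.float64(0.094), np.float64(0.148))
-0.01 0
```

The numbers put the nose still about 17 mm short of the face, with Fz of 23 N up. So this is downward pressing and friction on the bench, not gauge contact. Raising the tool slightly.

```bash
python3 - <<'E'
from h import *
def st(s): print(s,ing(r.current_tcp_pos()).round(4),np.round(r.current_tcp_pos()[2],4),np.round(r.current_ft_force(),1),np.round(r.current_wrist_torque(),2),round(r.current_opening(),3),"tilt",Ro.from_rotvec(r.current_ee_rot()).as_matrix()[2,:].round(4))
T=np.r_[r.current_tcp_pos()]
r.line_to(tcp(-.080,.12),ori(g),speed=.03); st("back")
for z in(.005,.006,.007):
    P=tcp(-.080,.12);P[2]=z; r.line_to(P,ori(g),speed=.03); r.sleep(.1); st(z)
P[:2]=tcp(-.075,.12)[:2]; r.line_to(P,ori(g),speed=.03); st("fwd75")
E
```

```text
back [-0.1354  0.1197] 0.0041 [-0.6 -1.2  7.9] [-0.38 -0.07  0.04] 0.677 tilt [-9.e-04 -1.e+00 -4.e-04]
0.005 [-0.1358  0.1198] 0.0045 [-1.1  0.5 -1.4] [-0.04 -0.01 -0.05] 0.681 tilt [-1.7e-03 -1.0e+00 -4.0e-04]
0.006 [-0.1351  0.12  ] 0.0059 [ 0.2  0.2 -4. ] [ 0.1  -0.01  0.04] 0.685 tilt [-2.e-04 -1.e+00 -0.e+00]
0.007 [-0.135  0.12 ] 0.007 [-0.2  0.9 -3.5] [0.04 0.04 0.01] 0.679 tilt [ 0. -1.  0.]
fwd75 [-0.1296  0.12  ] 0.007 [ 0.5  0.8 -3.5] [ 0.07  0.01 -0.02] 0.684 tilt [ 4.e-04 -1.e+00  1.e-04]
```

Lifted free: Fz of -3.5 N means about 0.36 kg, and drag is gone. Advancing with the spacer just off the bench.

```bash
sed -i 's/Z=.004/Z=.0065/' h.py; python3 - <<'E'
from h import *
x=advance(-.072,-.050,.12,lim=7); r.sleep(.2); print(r.current_ft_force(),r.current_tcp_pos(),r.current_clock())
p,d=viewer.grab_frame("top"); C=cam("top");P=cloud(C,d)
Q=P[(d>0)&(P[...,2]>.010)&(P[...,2]<.03)]; q=np.array([ing(v) for v in Q]); q=np.c_[q,Q[:,2]]
q=q[(abs(q[:,1]-.12)<.04)&(q[:,0]>-.2)&(q[:,0]<.02)]
print(len(q),np.percentile(q,[2,50,98],axis=0).round(4) if len(q) else "")
E
```

```text
adv stop -0.0555 [-9.8  0.9  1.9] tcp [-0.1141  0.1195] open 0.6779290853869908
[-9.70783402  2.06502151 -1.065862  ] [0.48415834 0.10835178 0.00573226] 16.225
66 [[-0.0211  0.086   0.012 ]
 [-0.0055  0.1336  0.0195]
 [ 0.0022  0.1492  0.0282]]
```

Contact at TCP -0.114 puts the origin at -0.059, against an expected -0.060: slot 1 refuses it. On to slot 2, then slot 3.

```bash
python3 - <<'E'
from h import *
r.line_to(tcp(-.078,.12),ori(g),speed=.05); r.line_to(tcp(-.078,.04),ori(g),speed=.08)
print(r.current_ft_force())
r.line_to(tcp(-.066,.04),ori(g),speed=.05)
x=advance(-.0645,-.045,.04,lim=7); r.sleep(.2); print(np.round(r.current_ft_force(),1),r.current_tcp_pos(),r.current_clock())
E
```

```text
[ 0.08958895  0.5695915  -3.88072291]
adv stop -0.0555 [-8.   0.2  2.1] tcp [-0.114   0.0398] open 0.6725823459832498
[-8.6 -0.9 -1.8] [0.4810836  0.02868881 0.00576109] 20.3667
```

```bash
sed -i 's/Z=.0065/Z=.0055/' h.py; python3 - <<'E'
from h import *
import h
h.Z=.0065
r.line_to(tcp(-.078,.04),ori(g),speed=.05); r.line_to(tcp(-.078,-.04),ori(g),speed=.08)
r.line_to(tcp(-.066,-.04),ori(g),speed=.05)
h.Z=.0054; r.line_to(tcp(-.066,-.04),ori(g),speed=.05); print(np.round(r.current_ft_force(),1))
x=advance(-.0645,-.046,-.04,lim=7); r.sleep(.2); print(np.round(r.current_ft_force(),1),r.current_tcp_pos(),r.current_clock())
E
```

```text
[-1.3 -0.1 -2.8]
adv stop -0.0555 [-7.5 -0.6  1.3] tcp [-0.1139 -0.0399] open 0.6769549358448956
[-7.9 -1.5 -1.1] [ 0.47809851 -0.05093943  0.00467539] 24.7083
```

Slot 3 refuses it at the face too, with the spacer down on the bench, which agrees with about 18 mm thick. So slot 4 it is.

```bash
python3 - <<'E'
from h import *
import h
h.Z=.0065
r.line_to(tcp(-.078,-.04),ori(g),speed=.05); r.line_to(tcp(-.078,-.12),ori(g),speed=.08)
h.Z=.0057
r.line_to(tcp(-.066,-.12),ori(g),speed=.05); print(np.round(r.current_ft_force(),1))
x=advance(-.0645,-.046,-.12,step=.002,lim=10)
if x>-.05: x=advance(-.044,.03,-.12,step=.005,lim=10)
print(np.round(r.current_ft_force(),1),r.current_tcp_pos(),r.current_clock())
E
```

```text
[ 0.5 -0.  -2.4]
adv stop -0.0465 [-1.  -0.  -1.1] tcp [-0.1013 -0.12  ] open 0.680229016829987
adv stop 0.026 [ 0.2 -0.7  0.4] tcp [-0.0287 -0.12  ] open 0.6796594819937012
[-0.3 -0.7 -3.1] [ 0.56013528 -0.13431704  0.00572053] 34.0333
```

Slot 4 takes it freely. Pushing to the stop gently.

```bash
python3 - <<'E'
from h import *
x=advance(.028,.046,-.12,step=.002,lim=8)
print(np.round(r.current_ft_force(),1),r.current_clock())
T=r.current_tcp_pos(); ungrasp(); r.sleep(.2)
print(np.round(r.current_ft_force(),1))
r.line_to(np.r_[tcp(x-.05,-.12)[:2],T[2]],speed=.1)
r.line_to(np.r_[tcp(x-.05,-.12)[:2],.15],speed=.15)
p,d,C=shot("w5"); 
p,d=viewer.grab_frame("scene"); cv2.imwrite("pics/s5.png",cv2.resize(p[180:290,190:350,::-1],None,fx=4.5,fy=4.5,interpolation=2))
print(r.current_clock())
E
```

```text
adv stop 0.044 [-9.7 -0.2  1.4] tcp [-0.0139 -0.1199] open 0.6809034070717802
[-10.   -0.9  -1.6] 36.2833
[-0.2 -0.5  0.6]
38.9833
```

View pics/s5.png

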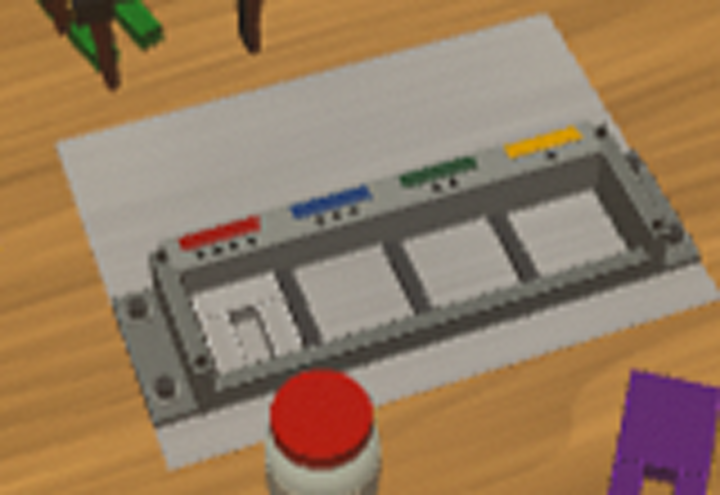

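View pics/w5.png

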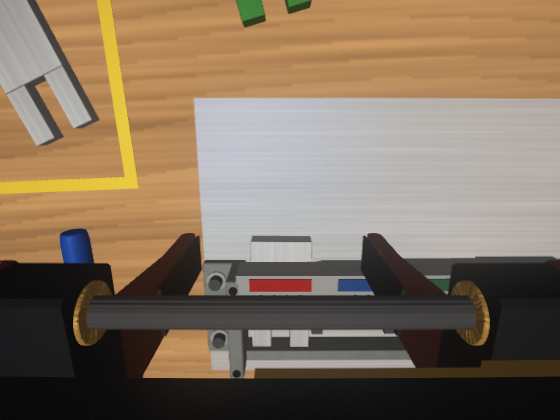

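Both views show the spacer in slot 4 under the red patch, with its fork at the stop. The protruding rear is at columns 251–311, rows 237–262, and the red patch is at 249–312. One numeric check of the released position, then hand in.

```bash
python3 - <<'E'
from h import *
f=np.load("w5.npz");C=cam("wrist",f["T"])
print("rear bottom",[ing(q).round(4) for q in p2w(C,[[251,236.5],[311,236.5]],0)])
print("rear top",[ing(q).round(4) for q in p2w(C,[[251,249],[311,249]],.018)])
f0=np.load("top0.npz"); p,d=viewer.grab_frame("top")
diff=cv2.absdiff(p,f0["p"]).max(2); print("waiting area diff",(diff[232:295,365:456]>40).sum())
order.job_done(); print(r.current_clock())
E
```

```text
rear bottom [array([-0.0179, -0.1491]), array([-0.0178, -0.0872])]
rear top [array([-0.0114, -0.1477]), array([-0.0113, -0.0887])]
waiting area diff 0
the job is handed in; nothing more can be done
the job is handed in; nothing more can be done
```

The graded spacer is fully home against the back stop in slot 4 (red), and I handed the job in. The robot clock read about 39 s at the last check, within the 72 s limit.

- **Trials:** slots 1, 2 and 3 each stopped the spacer at the entry face with about 8–10 N. Slot 4 took it freely, and it met the stop with about 10 N, 100.2 mm of travel past the slot 1 face contact (100 mm expected). The spacer is about 18 mm thick by depth and about 0.36 kg.
- **Final checks:** after release, the rear edge is about 18 mm in front of the face by its bottom edge (20 mm expected), and the spacer is within about 2 mm of the slot's middle line. The two waiting spacers show no change in the top picture.
- **Disagreements:**
    - A rear-top-edge reading gave 11 mm in front of the face. I had only guessed its row (249) in the picture, so I trusted the bottom edge and the travel instead.
    - On the first approach to slot 1 I held the tool too low. It pressed on the bench with about 23 N and gave a false stop 17 mm short of the face, which I fixed by raising the tool about 2 mm.

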